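# Swing the cover plate square in the drilling fixture

## Robot

A 7-joint arm with a two-finger parallel gripper is mounted at the origin on the work surface. World frame = base frame: x ahead of the robot, y to its left, z up, the work surface at z = 0. Lengths are in m, angles in rad, forces in N, time in s.
With the tool pointing down it reaches from about 0.4 to 0.85 m from the base axis. Payload 10.4 kg.
Tool frame: the origin (TCP) lies midway between the tips of the shut fingers; the grasp point (between the pads) lies 19 mm behind it; z points along the fingers, x is the direction in which the jaws open and shut, and the axes are right-handed (so a half turn about z gives the same grasp; the last joint's range is limited). The gripper opens to 85 mm and grips with 20 to 120 N. Pads are 22 mm wide; open, the fingers measure 114 mm over their backs; the gripper's body (76 mm by 85 mm) begins 54 mm behind the grasp point. The pads swing forward as they close: fully open they stand 13 mm farther back than shut.
Start: joints at [1.13, 0.332, -0.065, 1.46, 0.022, 1.35, -0.088], TCP at [0.254, -0.571, 0.231] pointing down, gripper open.
Joint ranges: [-2.6, 2.6], [-0.5, 2.12], [-1.47, 1.34], [0.16, 2.42], [-1.27, 4.41], [0.06, 2.06], [-2.6, 2.6]. Speed limits (rad/s): [2.22, 2.22, 2.79, 2.79, 3.14, 3.14, 3.14].

## Interface

Orientations are given as a unit quaternion [x, y, z, w].
In Python, from workcell import monitor, eyes, ticket, models gives the robot as it stands.
- The arm moves only by the tool servo_tool, never from a script. Its argument "motion" is a list of rows, each a list of 7 numbers: the opening, from 0 (shut) to 1 (fully open), then the shift along the tool's x, y, z in m, then the turn, a rotation vector about the tool's x, y, z in degrees. In form: [[fingers, tx, ty, tz, rx, ry, rz], ...]. A call has 1 to 20 rows; each row is the pose to reach, as a shift and turn from the pose commanded when the call began, along the tool's axes at that moment; what a row does not reach only later rows make up. A row lasts 1/8 s, in which the tool goes at most 62.5 mm and 10.7 degrees, less where a joint would pass 70% of its speed; a pose out of reach is approached as far as the arm can. A call with a gripper value outside its range is refused whole. The fingers move at their own pace and stop on an object; "grip_force" is the grip in N (left out, the last holds). Time passes only in rows, so rows that repeat a pose let the fingers close. It gives the time, the measured TCP pose, the force and the opening at its end, in the units of the state.
- monitor.get_obs(): the state, without advancing time (a new reading comes with each control period).
- eyes.camera(name): name is "scene" or "top" or "wrist"; returns (picture, depth): 480x640x3 uint8, blue, green, red; 480x640 float32, m along the optical axis (not along the pixel's ray), 0 where there is no reading.
- eyes.camera_info(name): a dict with "intrinsics" (3x3 intrinsics, pixels), "extrinsics" (4x4, takes a point from world to camera coordinates); the wrist camera has in their place "tool_from_camera" (4x4, takes a point from camera to tool coordinates, whose origin is the TCP and whose axes are the tool frame's). Camera axes: x right, y down, z forward; pixel columns grow to the right and rows downward; lengths in m; the calibration is good to about 2 mm. A picture is of the moment at which its call begins: read the wrist's pose just before it. camera_info takes no time and is no camera call.
- ticket.hand_in(): hands the job in, once; it reports no verdict.
Trained networks look in the newest picture that a camera, given by its name, has taken for a name from the list of things; names that differ only in an ending like _2 or _b are one class to them, and where a whole thing is asked for, a point or a joint stands for the part that bears it (a point fixed in the world has none). Each returns a list of dicts, best first, with "confidence" (0 to 1); they miss things now and then, are a little off and sometimes report something else, mostly with a low value. They report only what shows in the picture. A call takes as long as a camera call.
- models.boxes_of(camera, thing): "point" ([x, y, z] in m, in the coordinates of the camera as it stood for that picture, good to about 4 mm: the middle of the surface that is visible of it).
The state is a dict: "clock": time; "joint_pos": joint angles; "joint_velocities": joint speeds; "tau": joint torques, N m; "position": TCP position; "ee_rot": TCP orientation; "ft_force": force on the tool from outside, world axes, zero at the start; "torque": the same for the moment, N m; "grip_width": opening from 0.0 (shut) to 1.0 (fully open).
Only numpy, scipy, OpenCV 4.12 (cv2) and the standard library are available. Lean on these libraries where they do the work, as an engineer would, in place of code of your own. Each camera call takes 0.05 s, during which the arm holds its last target. There are 200 camera calls.

## Task

Get the blank cover plate ready for drilling in the plywood fixture. First clear the carburettor out of the plate's way: set it down upright in the free part of the shallow black parts tray, without dropping it. Then, keeping the plate flat on the board, push it so that its V notch bears on the upright pin and it swings round until the notched edge also lies against the low stop block, and finally turn the latch bar fully over the plate; leave the slide and jar on the board, the cap in the tray, the battery and the screwdriver where they are.

Things in the scene. Friction and masses are not known exactly. Their poses are not given: they have to be found in the camera images.
- board: Fixed plywood fixture board lying on the bench, 235 x 330 mm, 12 mm thick. Origin on the pin's axis at the board's underside (bench top); it spans x -180 to +55 and y -220 to +110 mm in its own frame. x points roughly away from the robot, y to its left; yaw varies. Pin, stop and latch are fixed to it.
- pin (a point): Foot of the fixed upright steel pin, on its axis at the board's top face. Pin 16 mm diameter, 30 mm tall.
- stop (a point): Low fixed dark steel stop block (24 mm along board y, 34 mm along board x, 11 mm high): middle of its face that looks to the robot (board -x), at the board's top face. It lies 125 mm from the pin in board -y and 2.7 mm in board +x.
- plate_mid (a point): Centre (half-way up) of the loose aluminium cover plate, 170 x 90 x 10 mm, 0.4 kg, flat on the board, too wide to grip. Its y axis runs along the length, towards the end near the notch, its x axis across the width: notched long edge at x +45 mm, plain long edge at x -45, ends at y +85 and -85 mm. Final heading: axes parallel to the board's, same senses.
- plate_notch (a point): Point of the plate (at its underside) where the pin's axis lies when the V notch is seated on the pin: plate_mid plus 42.3 mm along plate x plus 60 mm along plate y. The 90 degree notch is cut in the long edge, 28 mm wide at the mouth and 14 mm deep, its middle 25 mm from the plate's end.
- latch_hinge (a point): Pivot of the latch bar, on its vertical axis, at the bar's underside (25 mm above the bench); at board x -25, y -172 mm.
- latch (a joint): Angle of the flat steel latch bar about its vertical pivot, rad: at 0 it points along board +x (open), it grows anticlockwise seen from above, at 1.57 it points along board +y, over the seated plate; end stop at 1.6. The bar is 92 x 18 x 8 mm, passes 3 mm above the plate, turns stiffly (about 1 N at the handle) and stays where left.
- latch_handle (a point): Point on the axis of the round black upright handle near the latch bar's free end, 30 mm above the bar's underside. The handle is 14 mm in diameter, stands 38 mm above the bar's top face and is 66 mm from the pivot.
- carb_mid (a point): Carburettor standing upright on the board between plate and stop, 76 mm long, 38 wide, 76 tall, 0.35 kg, any yaw; this point is on its middle axis 35 mm above its underside. Its x axis runs along the horizontal barrel (38 mm diameter, axis 43 mm up). It is gripped across y, where barrel and float bowl are both 38 mm wide. A round black cap is on top.
- tray: Fixed shallow black parts tray, open on top, 240 mm (its x) x 160 mm (its y), 32 mm high, walls and floor 5 mm. Origin under its centre. Stands to the left or the right of the board, where the battery is not. Its +x half holds a round metal cap; its -x half is free.
- cap_mid (a point): Centre, 17 mm up, of the round aluminium cap (56 mm diameter, 34 mm tall) lying in the tray; leave alone.
- slide_mid (a point): Centre, 22 mm up, of the steel throttle slide (cylinder 36 mm diameter, 45 mm tall) standing on the board behind the pin; leave alone.
- jar_mid (a point): Centre, 31 mm up, of a small amber jar (48 mm diameter, 62 mm tall) standing on the board's right near corner; leave alone.
- battery_mid (a point): Centre of the black battery (150 x 88 x 105 mm) standing beside the board; leave alone.
- screwdriver_grip (a point): Grip of a screwdriver lying on the bench to the left, near the robot; leave alone.
- carb: The same carburettor, at the centre of its underside.
- plate: The same plate, origin at the notch seat (as plate_notch). At the start the notch stands 8 to 15 mm off the pin and the plate is turned 55 to 80 degrees clockwise (from above) from its final heading. Pushed on the plain edge opposite a point between notch and plate middle, it seats on the pin and swings anticlockwise; a push too near the far end draws the notch off the pin.

How it is judged:
By the outcome, as a careful person would: the job done as asked, in the order asked, and still so for the second after the job is handed in, with the robot touching nothing.
It also fails if it takes over 70 s, if anything falls off the work surface, if the arm or the gripper's body presses on something with over 40 N, if the wrist force passes 120 N, or if a joint passes its speed limit or range.

## Working session

There is one attempt and no reset: what is moved stays moved. The work goes in short steps, Python scripts to look and compute and a tool call to move; the robot and the scene stay as the last step left them, time stands still between calls to the robot, and variables do not carry over. Pictures are saved under pics/ and viewed, about 8 in all and at most 12, crops included, and the job is handed in when it is done.

Besides the shell and the picture viewer there is one more tool, called after "Request:" as name(argument=value, ...) on one line, values as JSON. servo_tool: Moves the arm, as the interface text tells. Its arguments: {"type":"object","properties":{"motion":{"type":"array"},"grip_force":{"type":"number"}},"required":["motion"]}

```bash
ls; mkdir -p pics
cat > h.py <<'E'
import numpy as np, cv2
from workcell import monitor, eyes, ticket, models
def w_from_c(name):
    return np.linalg.inv(np.array(eyes.camera_info(name)["extrinsics"]))
def cloud(name, depth):
    K=np.array(eyes.camera_info(name)["intrinsics"]); T=w_from_c(name)
    v,u=np.mgrid[:480,:640]; z=depth
    P=np.stack([(u-K[0,2])/K[0,0]*z,(v-K[1,2])/K[1,1]*z,z,np.ones_like(z)],-1)
    P=P@T.T; P=P[...,:3]; P[depth==0]=np.nan
    return P
E
python3 - <<'E'
from h import *
np.set_printoptions(precision=4,suppress=True)
o=monitor.get_obs(); print(o["clock"],o["position"],o["ee_rot"],o["grip_width"],o["ft_force"])
for c in ["top","scene"]:
    im,d=eyes.camera(c); cv2.imwrite(f"pics/{c}0.png",im); np.save(f"{c}0.npy",d); T=w_from_c(c)
    print(c,T[:3,3],T[:3,2])
    if c=="top":
      for n in ["pin","stop","plate_mid","latch_handle","latch","carb_mid","tray","cap_mid","slide_mid","jar_mid","battery_mid","screwdriver_grip","board"]:
        for r in models.boxes_of(c,n)[:2]:
            print(n,round(r["confidence"],2),(T@np.append(r["point"],1))[:3])
E
```

```text
pics
0.0 [ 0.2534 -0.5709  0.2305] [ 0.8384 -0.5451 -0.0006 -0.0004] 0.9993293021971511 [ 0.2227  0.7019 -0.1543]
top [0.2353 0.0182 1.4472] [ 0.1932  0.0038 -0.9811]
pin 0.77 [ 0.5779 -0.0736  0.0181]
stop 0.91 [ 0.5788 -0.0705  0.016 ]
plate_mid 0.62 [0.5539 0.014  0.0237]
latch_handle 0.83 [ 0.6643 -0.1479  0.0333]
latch 0.7 [ 0.6617 -0.1497  0.0355]
carb_mid 0.85 [ 0.6001 -0.0857  0.0739]
carb_mid 0.53 [0.5528 0.0201 0.0212]
tray 0.65 [ 0.4841 -0.3833  0.0062]
cap_mid 0.32 [ 0.5806 -0.0754  0.0116]
slide_mid 0.71 [ 0.5206 -0.1749  0.0731]
slide_mid 0.6 [0.6586 0.0463 0.0585]
jar_mid 0.66 [ 0.5193 -0.1736  0.0732]
jar_mid 0.5 [ 0.5796 -0.0702  0.0136]
battery_mid 0.96 [0.5065 0.3524 0.1045]
screwdriver_grip 0.9 [0.312  0.2389 0.0237]
screwdriver_grip 0.57 [ 0.5792 -0.076   0.012 ]
board 0.77 [ 0.5811 -0.0696  0.0089]
scene [ 1.38   -0.3235  0.7817] [-0.7468  0.2702 -0.6076]
```

View pics/top0.png

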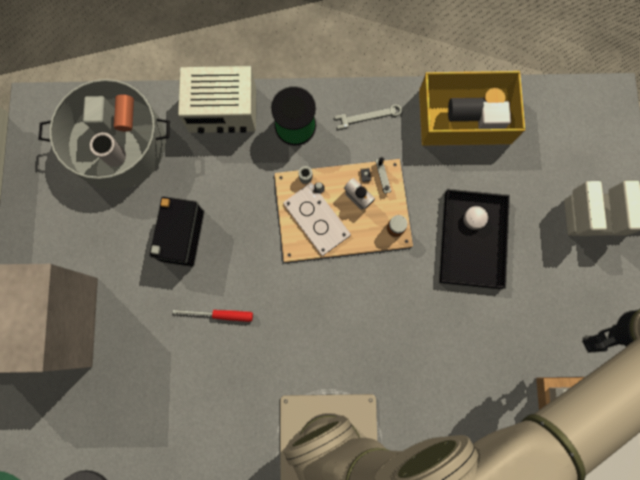

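View pics/scene0.png

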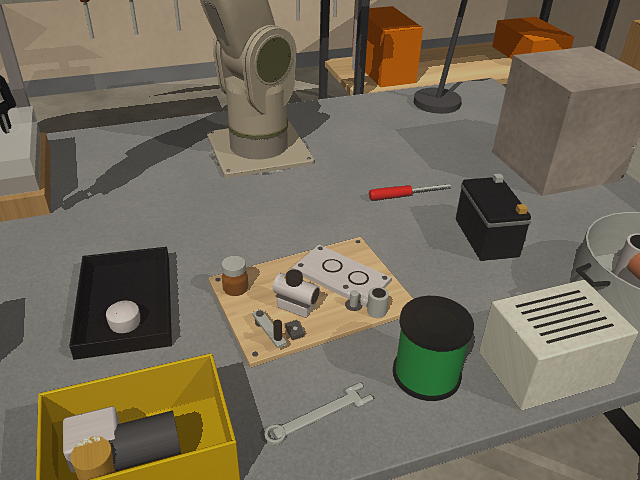

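```bash
cat >> h.py <<'E'
def on_plane(name,u,v,z,K=None,T=None):
    if K is None: K=np.array(eyes.camera_info(name)["intrinsics"]); T=w_from_c(name)
    r=T[:3,:3]@np.linalg.inv(K)@np.stack([u,v,np.ones_like(u)]).astype(float)
    s=(z-T[2,3])/r[2]; return (T[:3,3:4]+s*r).T
def toolT(o):
    from scipy.spatial.transform import Rotation as R
    T=np.eye(4); T[:3,:3]=R.from_quat(o["ee_rot"]).as_matrix(); T[:3,3]=o["position"]; return T
E
python3 - <<'E'
from h import *
np.set_printoptions(precision=4,suppress=True)
for c,roi in [("top",(260,430,140,280)),("scene",(190,430,220,380))]:
    im=cv2.imread(f"pics/{c}0.png"); P=cloud(c,np.load(f"{c}0.npy"))
    hsv=cv2.cvtColor(im,cv2.COLOR_BGR2HSV)
    m=((hsv[...,1]>70)&(hsv[...,0]>8)&(hsv[...,0]<30)&(np.abs(P[...,2]-.012)<.008)).astype(np.uint8)
    k=np.zeros_like(m); k[roi[2]:roi[3],roi[0]:roi[1]]=1; m*=k
    v,u=np.nonzero(m); Q=on_plane(c,u,v,.012)[:,:2].astype(np.float32)
    print(c,cv2.minAreaRect(Q), cv2.boxPoints(cv2.minAreaRect(Q)), np.nanmedian(P[v,u,2]))
    # heights
    for n,lo,hi in [("plate",.018,.026),("tall",.03,.12)]:
        X=P[(P[...,2]>lo)&(P[...,2]<hi)&(P[...,0]>.42)&(P[...,0]<.75)&(P[...,1]>-.25)&(P[...,1]<.17)]
        if n=="plate": print(n,cv2.minAreaRect(X[:,:2].astype(np.float32)),len(X))
        else:
            g=np.zeros((330,420),np.uint8); i=((X[:,0]-.42)*1000).astype(int).clip(0,329); j=((X[:,1]+.25)*1000).astype(int).clip(0,419); g[i,j]=1
            g=cv2.dilate(g,np.ones((5,5))); nn,lab,st,ce=cv2.connectedComponentsWithStats(g)
            for q in range(1,nn):
                if st[q,4]>60: 
                  sel=lab[i,j]==q; print("blob",ce[q][1]/1000+.42,ce[q][0]/1000-.25,"max z",X[sel,2].max(),cv2.minAreaRect(X[sel,:2].astype(np.float32)))
im=cv2.imread("pics/top0.png")
E
```

```text
top ((0.6008023619651794, -0.08528929948806763), (0.28127041459083557, 0.41571012139320374), 5.892166614532471) [[ 0.4396  0.107 ]
 [ 0.4822 -0.3065]
 [ 0.762  -0.2776]
 [ 0.7194  0.1359]] 0.014192117301858653
plate ((0.5761415362358093, -0.04616516828536987), (0.23340630531311035, 0.3276471495628357), 6.021488189697266) 2528
blob 0.5224616166751398 -0.17914031520081342 max z 0.08471278448855801 ((0.5221647620201111, -0.17936120927333832), (0.044087003916502, 0.045063961297273636), 3.693516969680786)
blob 0.557768115942029 0.06582608695652176 max z 0.03262813264479547 ((0.5593100786209106, 0.0662372037768364), (0.0039725396782159805, 0.007375141605734825), 46.30344009399414)
blob 0.568515625 0.04984375000000002 max z 0.03313492718205735 ((0.569177508354187, 0.05086381733417511), (0.018163153901696205, 0.003130952827632427), 34.6632080078125)
blob 0.6039208045254556 -0.08672690131992455 max z 0.09854748735051233 ((0.6052306294441223, -0.08634750545024872), (0.0766029953956604, 0.037772513926029205), 44.756187438964844)
blob 0.5904583333333333 0.010909722222222251 max z 0.0338519633131
[... 1179 characters left out ...]
259095 -0.08812546752805167 max z 0.09061834550075909 ((0.6107136011123657, -0.08852950483560562), (0.07816102355718613, 0.039261139929294586), 47.43531799316406)
blob 0.6597851239669421 -0.15270919421487605 max z 0.07413919563950278 ((0.6606786847114563, -0.15112800896167755), (0.09256895631551743, 0.01880577951669693), 13.069462776184082)
blob 0.6352708333333333 0.013788690476190468 max z 0.04496037554944221 ((0.6361597180366516, 0.014724673703312874), (0.014839079231023788, 0.01578122191131115), 2.2676010131835938)
blob 0.6643188297074268 0.04758964741185295 max z 0.061115679280172475 ((0.6643843054771423, 0.04807836562395096), (0.03497367352247238, 0.0365314744412899), 53.67918014526367)
```

Request:
servo_tool(motion=[[1, 0, 0, -0.06, 0, 0, 0], [1, 0, 0, -0.12, 0, 0, 0], [1, 0, -0.06, -0.15, 0, 0, 0], [1, -0.06, -0.1, -0.15, 0, 0, 0], [1, -0.12, -0.14, -0.15, 0, 0, 0], [1, -0.16, -0.19, -0.15, 0, 0, 0], [1, -0.2, -0.24, -0.15, 0, 0, 0], [1, -0.25, -0.28, -0.15, 0, 0, 0], [1, -0.29, -0.33, -0.15, 0, 0, 0], [1, -0.33, -0.37, -0.15, 0, 0, 0], [1, -0.33, -0.4, -0.15, 0, 0, 0], [1, -0.33, -0.4, -0.15, 0, 0, 0]])

```text
clock: 2.25
position: [0.4867, -0.104, 0.3811]
ee_rot: [0.84, -0.543, -0.0, -0.001]
ft_force: [-0.6, 0.5, -0.5]
grip_width: 1.002
```

Run:
```python
from h import *
np.set_printoptions(precision=4,suppress=True)
i=eyes.camera_info("wrist"); print(i)
o=monitor.get_obs(); im,d=eyes.camera("wrist"); T=toolT(o)@np.array(i["tool_from_camera"])
np.savez("w1.npz",d=d,T=T,im=im); cv2.imwrite("pics/w1.png",im)
print(T)
```

```text
{'intrinsics': array([[399.0605,   0.    , 320.9066],
       [  0.    , 399.0605, 243.1046],
       [  0.    ,   0.    ,   1.    ]]), 'tool_from_camera': array([[ 1.    ,  0.0008, -0.0002,  0.0008],
       [-0.0007,  0.9584,  0.2853, -0.0728],
       [ 0.0004, -0.2853,  0.9584, -0.1446],
       [ 0.    ,  0.    ,  0.    ,  1.    ]])}
[[ 0.4117 -0.8734 -0.2601  0.5534]
 [-0.9113 -0.3951 -0.116  -0.075 ]
 [-0.0014  0.2848 -0.9586  0.5257]
 [ 0.      0.      0.      1.    ]]
```

View pics/w1.png

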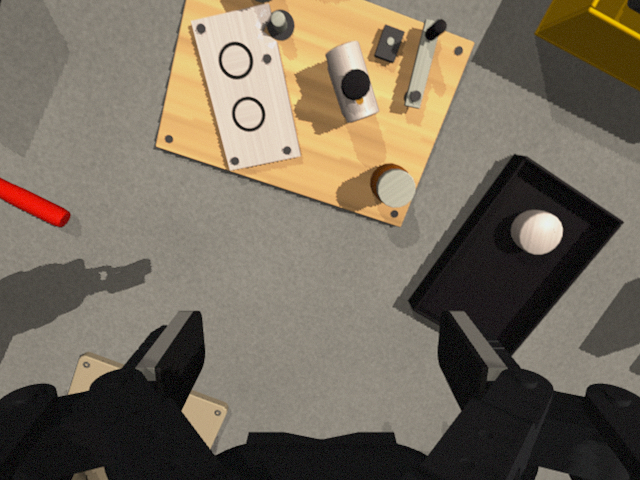

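```bash
cat >> h.py <<'E'
def wcloud(d,T):
    K=np.array(eyes.camera_info("wrist")["intrinsics"]); v,u=np.mgrid[:480,:640]
    P=np.stack([(u-K[0,2])/K[0,0]*d,(v-K[1,2])/K[1,1]*d,d,np.ones_like(d)],-1)@T.T
    P=P[...,:3]; P[d==0]=np.nan; return P
def blobs(P,m,mins=40,scale=1000):
    n,lab,st,ce=cv2.connectedComponentsWithStats(m.astype(np.uint8))
    for q in range(1,n):
        if st[q,4]>=mins:
            X=P[lab==q]; r=cv2.minAreaRect(X[:,:2].astype(np.float32))
            print("px",ce[q].round(),"n",st[q,4],"ctr",np.round(r[0],4),"size",np.round(r[1],4),"ang",round(r[2],1),"z",np.round(np.percentile(X[:,2],[5,50,98]),4))
E
python3 - <<'E'
from h import *
np.set_printoptions(precision=4,suppress=True)
f=np.load("w1.npz"); d,T,im=f["d"],f["T"],f["im"]; P=wcloud(d,T)
hsv=cv2.cvtColor(im,cv2.COLOR_BGR2HSV); S=hsv[...,1]; Z=P[...,2]
k=np.zeros(Z.shape,bool); k[0:235,150:480]=1
print("plate"); blobs(P,k&(S<60)&(Z>.0165)&(Z<.028)&(hsv[...,2]>60),100)
print("tall"); blobs(P,k&(Z>.030),40)
print("carb top half"); blobs(P,k&(Z>.05),40)
k2=np.zeros(Z.shape,bool); k2[140:360,395:630]=1
print("tray rim"); blobs(P,k2&(Z>.026)&(Z<.04)&(hsv[...,2]<70),40)
print("cap"); blobs(P,k2&(hsv[...,2]>120)&(Z>.028),40)
K=np.array(eyes.camera_info("wrist")["intrinsics"])
pts=np.array([(520,155),(622,221),(408,305)]); print(on_plane("",pts[:,0],pts[:,1],.032,K,T))
print("board z",np.nanmedian(Z[k&(S>90)]))
cv2.imwrite("pics/w1c.png",cv2.resize(im[0:240,150:480],None,fx=2.4,fy=2.4,interpolation=cv2.INTER_CUBIC))
E
```

```text
plate
px [247.  87.] n 9745 ctr [0.5518 0.0204] size [0.1697 0.0896] ang 35.6 z [0.0226 0.0242 0.0263]
px [388.  42.] n 556 ctr [ 0.6661 -0.1084] size [0.0329 0.0225] ang 5.9 z [0.0236 0.0252 0.027 ]
px [235.  60.] n 735 ctr [0.5771 0.045 ] size [0.0343 0.0322] ang 70.5 z [0.0237 0.0252 0.027 ]
px [248. 114.] n 667 ctr [0.5283 0.0099] size [0.0335 0.0331] ang 89.7 z [0.0235 0.025  0.0269]
tall
px [277.  20.] n 217 ctr [0.6332 0.0143] size [0.0152 0.0149] ang 53.2 z [0.0343 0.0437 0.0458]
px [423.  61.] n 1534 ctr [ 0.6596 -0.1514] size [0.092  0.0185] ang 13.1 z [0.0333 0.0354 0.0737]
px [350.  81.] n 2747 ctr [ 0.6066 -0.0866] size [0.0769 0.0381] ang 44.2 z [0.0606 0.0742 0.0912]
px [392. 185.] n 1471 ctr [ 0.5254 -0.1779] size [0.0444 0.045 ] ang 28.7 z [0.0431 0.0757 0.0778]
px [474. 226.] n 89 ctr [ 0.5211 -0.303 ] size [0.0055 0.0285] ang 84.6 z [0.0307 0.0335 0.0355]
carb top half
px [436.  28.] n 246 ctr [ 0.6903 -0.1442] size [0.0128 0.0137] ang 30.5 z [0.0534 0.072  0.0747]
px [351.  81.] n 2664 ctr [ 0.6067 -0.0866] size [0.0769 0.038 ] ang 44.2 z [0.0627 0.0743 0.0912]
px [394. 187.] n 1239 ctr [ 0.5251 -0.1793] size [0.0418 0.0422] ang 24.9 z [0.0635 0.0759 0.0778]
tray rim
px [524. 249.] n 2958 ctr [ 0.4938 -0.3781] size [0.1619 0.2394] ang 83.1 z [0.0269 0.0327 0.0353]
cap
px [403. 187.] n 629 ctr [ 0.5301 -0.1882] size [0.0431 0.0221] ang 26.7 z [0.0661 0.076  0.0779]
px [540. 233.] n 1395 ctr [ 0.5476 -0.3829] size [0.0543 0.0529] ang 24.2 z [0.0347 0.0388 0.0423]
[[ 0.6201 -0.3085  0.032 ]
 [ 0.6035 -0.4706  0.032 ]
 [ 0.3884 -0.278   0.032 ]]
board z 0.01415219270070478
```

View pics/w1c.png

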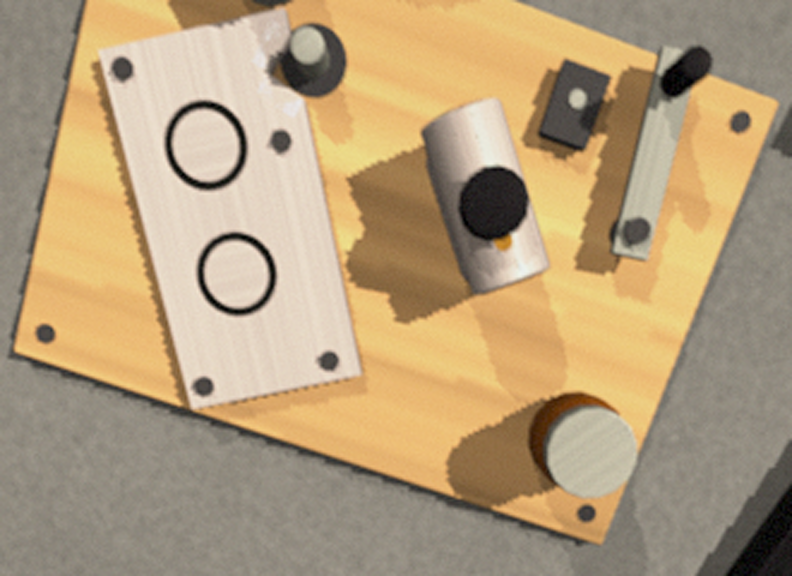

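```bash
cat > go.py <<'E'
import sys; from h import *
# args: groups x,y,z,yaw(deg of tool x)
np.set_printoptions(precision=4,suppress=True)
o=monitor.get_obs(); T=toolT(o); y0=np.degrees(np.arctan2(T[1,0],T[0,0])); print("clock",o["clock"],"pos",T[:3,3],"yaw",y0.round(2),"q7",np.round(o["joint_pos"],2),"F",np.round(o["ft_force"],1))
for a in sys.argv[1:]:
    x,y,z,w=map(float,a.split(",")); s=T[:3,:3].T@(np.array([x,y,z])-T[:3,3]); dy=-(w-y0); dy=(dy+180)%360-180
    print(a,"->",s.round(4),"rz",round(dy,1))
E
python3 go.py 0.6067,-0.0866,0.16,-45.8 0.6067,-0.0866,0.03,-45.8
```

```text
clock 2.3 pos [ 0.4858 -0.1062  0.3811] yaw -65.9 q7 [ 0.61  0.04 -0.5   1.5   0.02  1.61 -1.04] F [-0.1 -0.7 -0.2]
0.6067,-0.0866,0.16,-45.8 -> [ 0.0316 -0.1184  0.2211] rz -20.1
0.6067,-0.0866,0.03,-45.8 -> [ 0.0316 -0.1185  0.3511] rz -20.1
```

Request:
servo_tool(motion=[[0.75, 0.016, -0.03, 0.03, 0, 0, -10], [0.75, 0.032, -0.075, 0.06, 0, 0, -20], [0.75, 0.032, -0.118, 0.1, 0, 0, -20], [0.75, 0.032, -0.118, 0.16, 0, 0, -20], [0.75, 0.032, -0.118, 0.22, 0, 0, -20], [0.75, 0.032, -0.118, 0.22, 0, 0, -20], [0.75, 0.032, -0.118, 0.22, 0, 0, -20], [0.75, 0.032, -0.118, 0.22, 0, 0, -20]])

```text
clock: 3.3
position: [0.6076, -0.0892, 0.1646]
ee_rot: [0.92, -0.392, 0.002, -0.0]
ft_force: [-0.6, 0.1, 0.7]
grip_width: 0.749
```

```bash
python3 go.py 0.6067,-0.0866,0.03,-45.8
python3 - <<'E'
from h import *
i=eyes.camera_info("wrist"); o=monitor.get_obs(); im,d=eyes.camera("wrist"); T=toolT(o)@np.array(i["tool_from_camera"])
P=wcloud(d,T); Z=P[...,2]
blobs(P,(Z>.055)&(Z<.13)&(P[...,0]>.5)&(P[...,1]<.02)&(P[...,1]>-.17),200)
cv2.imwrite("pics/w2.png",im)
E
```

```text
clock 3.3 pos [ 0.6076 -0.0892  0.1646] yaw -46.1 q7 [ 0.49  0.4  -0.54  1.56  0.21  1.24 -0.88] F [-0.6  0.1  0.7]
0.6067,-0.0866,0.03,-45.8 -> [-0.0031 -0.0008  0.1346] rz -0.3
px [316. 239.] n 6961 ctr [ 0.6072 -0.0867] size [0.0766 0.0379] ang 44.1 z [0.0623 0.0745 0.0908]
px [475. 210.] n 615 ctr [ 0.6908 -0.1443] size [0.0141 0.0134] ang 84.7 z [0.0577 0.0721 0.074 ]
px [318. 395.] n 1076 ctr [ 0.5252 -0.164 ] size [0.0119 0.0376] ang 89.9 z [0.0571 0.0747 0.077 ]
```

View pics/w2.png

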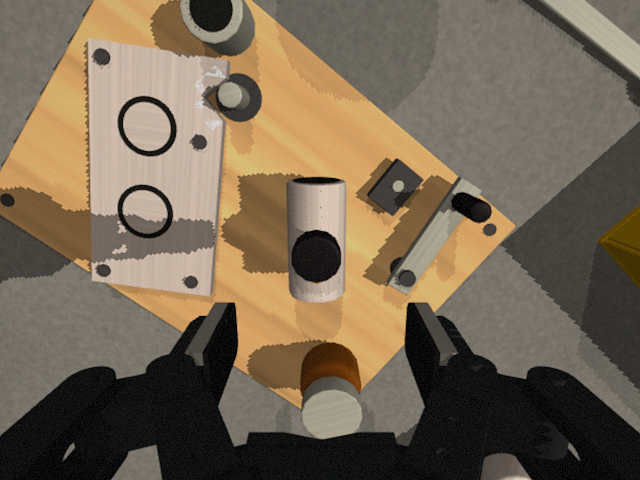

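Request:
servo_tool(motion=[[0.75, -0.003, -0.001, 0.04, 0, 0, 0], [0.75, -0.003, -0.001, 0.08, 0, 0, 0], [0.75, -0.003, -0.001, 0.11, 0, 0, 0], [0.75, -0.003, -0.001, 0.132, 0, 0, 0], [0.75, -0.003, -0.001, 0.132, 0, 0, 0], [0.75, -0.003, -0.001, 0.132, 0, 0, 0], [0.3, -0.003, -0.001, 0.132, 0, 0, 0], [0.2, -0.003, -0.001, 0.132, 0, 0, 0], [0.2, -0.003, -0.001, 0.132, 0, 0, 0], [0.2, -0.003, -0.001, 0.132, 0, 0, 0], [0.2, -0.003, -0.001, 0.132, 0, 0, 0], [0.2, -0.003, -0.001, 0.132, 0, 0, 0]], grip_force=50)

```text
clock: 4.85
position: [0.6059, -0.0861, 0.0309]
ee_rot: [0.92, -0.391, 0.001, -0.0]
ft_force: [-0.5, -0.4, 5.7]
grip_width: 0.432
```

```bash
python3 go.py 0.434,-0.371,0.19,-97
```

```text
clock 4.85 pos [ 0.6059 -0.0861  0.0309] yaw -46.07 q7 [ 0.46  0.54 -0.5   1.68  0.3   1.   -0.95] F [-0.5 -0.4  5.7]
0.434,-0.371,0.19,-97 -> [ 0.0863  0.3212 -0.1593] rz 50.9
```

Request:
servo_tool(motion=[[0.2, 0, 0, -0.02, 0, 0, 0], [0.2, 0, 0, -0.05, 0, 0, 0], [0.2, 0, 0, -0.09, 0, 0, 0], [0.2, 0, 0, -0.13, 0, 0, 0], [0.2, 0, 0.01, -0.15, 0, 0, 0], [0.2, 0.01, 0.04, -0.15, 0, 0, 8], [0.2, 0.02, 0.08, -0.15, 0, 0, 16], [0.2, 0.03, 0.12, -0.15, 0, 0, 24], [0.2, 0.045, 0.17, -0.15, 0, 0, 32], [0.2, 0.06, 0.22, -0.15, 0, 0, 40], [0.2, 0.073, 0.27, -0.15, 0, 0, 46], [0.2, 0.083, 0.305, -0.15, 0, 0, 51], [0.2, 0.086, 0.321, -0.15, 0, 0, 51], [0.2, 0.086, 0.321, -0.15, 0, 0, 51], [0.2, 0.086, 0.321, -0.15, 0, 0, 51], [0.2, 0.086, 0.321, -0.15, 0, 0, 51]])

```text
clock: 6.85
position: [0.4345, -0.369, 0.1793]
ee_rot: [-0.663, 0.748, 0.0, 0.0]
ft_force: [-0.5, 0.6, -4.4]
grip_width: 0.433
```

```bash
python3 go.py 0.434,-0.371,0.025,-97
python3 - <<'E'
from h import *
i=eyes.camera_info("wrist"); o=monitor.get_obs(); im,d=eyes.camera("wrist"); T=toolT(o)@np.array(i["tool_from_camera"])
P=wcloud(d,T); Z=P[...,2]; print(o["grip_width"])
m=(Z>.1)&(Z<.26)&(abs(P[...,0]-.434)<.06)&(abs(P[...,1]+.371)<.03)
X=P[m]; print(len(X),np.percentile(X[:,2],[1,5,50,98]))
cv2.imwrite("pics/w3.png",im)
E
```

```text
clock 6.85 pos [ 0.4345 -0.369   0.1793] yaw -96.89 q7 [ 0.85  0.26 -0.26  1.67  0.07  1.22 -1.12] F [-0.5  0.6 -4.4]
0.434,-0.371,0.025,-97 -> [0.0021 0.0003 0.1543] rz 0.1
0.4327146515050814
37835 [0.19388269 0.20471182 0.22422692 0.25916011]
```

View pics/w3.png

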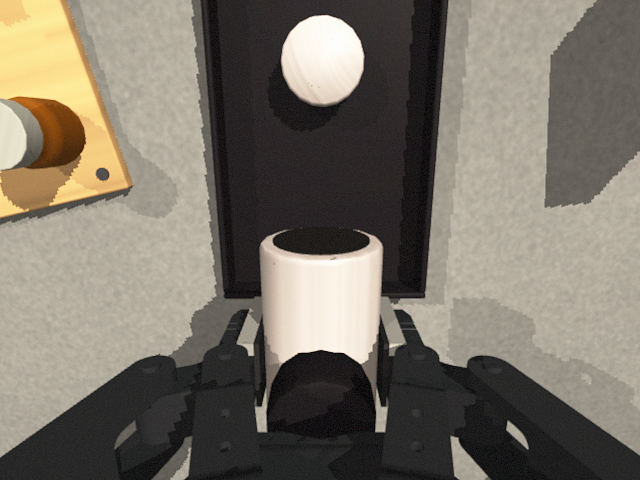

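Request:
servo_tool(motion=[[0.2, 0.002, 0, 0.04, 0, 0, 0], [0.2, 0.002, 0, 0.08, 0, 0, 0], [0.2, 0.002, 0, 0.12, 0, 0, 0], [0.2, 0.002, 0, 0.142, 0, 0, 0], [0.2, 0.002, 0, 0.15, 0, 0, 0], [0.2, 0.002, 0, 0.152, 0, 0, 0], [0.2, 0.002, 0, 0.153, 0, 0, 0], [0.2, 0.002, 0, 0.153, 0, 0, 0]])

```text
clock: 7.9
position: [0.4335, -0.3728, 0.0272]
ee_rot: [-0.662, 0.749, -0.001, 0.0]
ft_force: [-0.4, -0.0, -4.4]
grip_width: 0.434
```

Request:
servo_tool(motion=[[0.2, 0, 0, 0.001, 0, 0, 0], [0.2, 0, 0, 0.002, 0, 0, 0], [0.2, 0, 0, 0.002, 0, 0, 0]])

```text
clock: 8.28
position: [0.433, -0.3725, 0.0243]
ee_rot: [-0.662, 0.749, 0.0, -0.0]
ft_force: [-0.7, -0.2, -5.3]
grip_width: 0.435
```

Request:
servo_tool(motion=[[0.2, 0, 0, 0.001, 0, 0, 0], [0.2, 0, 0, 0.001, 0, 0, 0]])

```text
clock: 8.52
position: [0.4331, -0.3725, 0.0239]
ee_rot: [-0.662, 0.749, -0.0, -0.0]
ft_force: [-3.2, 2.1, 4.5]
grip_width: 0.429
```

Request:
servo_tool(motion=[[0.2, 0, 0, 0.001, 0, 0, 0], [0.2, 0, 0, 0.001, 0, 0, 0]])

```text
clock: 8.78
position: [0.4331, -0.3726, 0.0238]
ee_rot: [-0.662, 0.749, -0.0, -0.0]
ft_force: [-7.9, 5.2, 16.6]
grip_width: 0.432
```

Request:
servo_tool(motion=[[0.2, 0, 0, -0.001, 0, 0, 0], [0.45, 0, 0, -0.001, 0, 0, 0], [0.55, 0, 0, -0.001, 0, 0, 0], [0.7, 0, 0, -0.001, 0, 0, 0], [0.75, 0, 0, -0.001, 0, 0, 0], [0.75, 0, 0, -0.001, 0, 0, 0], [0.75, 0, 0, -0.03, 0, 0, 0], [0.75, 0, 0, -0.07, 0, 0, 0], [0.75, 0, 0, -0.12, 0, 0, 0], [0.75, 0, 0, -0.16, 0, 0, 0], [0.75, 0, 0, -0.16, 0, 0, 0]])

```text
clock: 10.15
position: [0.4346, -0.3735, 0.186]
ee_rot: [-0.662, 0.749, -0.003, 0.0]
ft_force: [0.2, -0.8, -1.1]
grip_width: 0.755
```

```bash
python3 go.py 0.535,0.0956,0.18,35
python3 - <<'E'
from h import *
im,d=eyes.camera("scene"); cv2.imwrite("pics/s2.png",im)
P=cloud("scene",d); Z=P[...,2]
blobs(P,(Z>.045)&(Z<.1)&(abs(P[...,0]-.43)<.07)&(abs(P[...,1]+.37)<.06),60)
E
```

```text
clock 10.15 pos [ 0.4346 -0.3735  0.186 ] yaw -97.06 q7 [ 0.86  0.26 -0.26  1.66  0.07  1.23 -1.12] F [ 0.2 -0.8 -1.1]
0.535,0.0956,0.18,35 -> [-0.478  -0.042   0.0045] rz -132.1
px [121. 261.] n 699 ctr [ 0.4352 -0.372 ] size [0.0377 0.084 ] ang 82.5 z [0.0482 0.0632 0.0819]
```

Request:
servo_tool(motion=[[0, -0.03, 0, 0, 0, 0, -10], [0, -0.07, -0.003, 0, 0, 0, -20], [0, -0.11, -0.006, 0, 0, 0, -30], [0, -0.15, -0.01, 0, 0, 0, -40], [0, -0.19, -0.014, 0, 0, 0, -50], [0, -0.23, -0.018, 0, 0, 0, -60], [0, -0.27, -0.022, 0, 0, 0, -70], [0, -0.31, -0.026, 0, 0, 0, -80], [0, -0.35, -0.03, 0, 0, 0, -90], [0, -0.39, -0.034, 0, 0, 0, -100], [0, -0.42, -0.037, 0, 0, 0, -110], [0, -0.45, -0.04, 0, 0, 0, -120], [0, -0.478, -0.042, 0, 0, 0, -130], [0, -0.478, -0.042, 0, 0, 0, -132], [0, -0.478, -0.042, 0, 0, 0, -132], [0, -0.478, -0.042, 0, 0, 0, -132], [0, -0.478, -0.042, 0, 0, 0, -132]])

```text
clock: 12.32
position: [0.5335, 0.0959, 0.1822]
ee_rot: [0.954, 0.299, -0.0, 0.0]
ft_force: [0.1, -0.2, -0.2]
grip_width: 0.003
```

```bash
python3 go.py 0.535,0.0956,0.016,35.6
python3 - <<'E'
from h import *
i=eyes.camera_info("wrist"); o=monitor.get_obs(); im,d=eyes.camera("wrist"); T=toolT(o)@np.array(i["tool_from_camera"])
P=wcloud(d,T); Z=P[...,2]; S=cv2.cvtColor(im,cv2.COLOR_BGR2HSV)[...,1]
blobs(P,(Z>.0165)&(Z<.029)&(S<60)&(P[...,0]>.44)&(P[...,0]<.66),300)
blobs(P,(Z>.036)&(Z<.07)&(P[...,0]>.58)&(P[...,0]<.7)&(P[...,1]>-.02)&(P[...,1]<.1),100)
cv2.imwrite("pics/w4.png",im)
E
```

```text
clock 12.325 pos [0.5335 0.0959 0.1822] yaw 34.82 q7 [ 0.44  0.28 -0.82  1.71  0.22  1.24  0.18] F [ 0.1 -0.2 -0.2]
0.535,0.0956,0.016,35.6 -> [0.0011 0.001  0.1662] rz -0.8
px [279. 295.] n 16107 ctr [0.5522 0.0205] size [0.1697 0.0905] ang 35.6 z [0.0227 0.0241 0.0259]
px [417. 348.] n 541 ctr [0.655  0.0539] size [0.0357 0.0168] ang 51.1 z [0.0371 0.0455 0.0583]
```

View pics/w4.png

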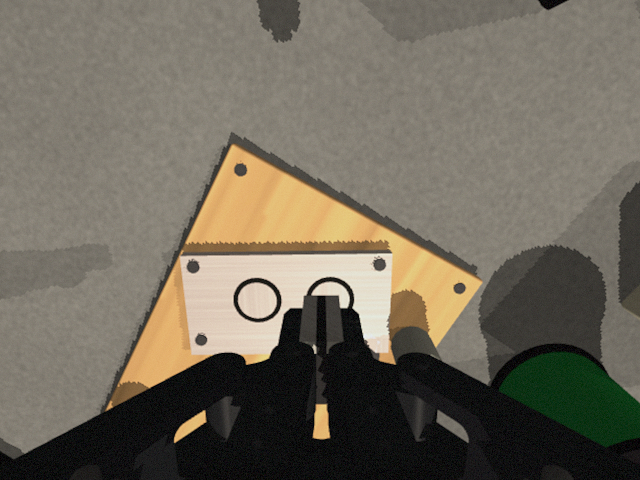

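Request:
servo_tool(motion=[[0, 0.001, 0.001, 0.05, 0, 0, -0.5], [0, 0.001, 0.001, 0.1, 0, 0, -0.8], [0, 0.001, 0.001, 0.14, 0, 0, -0.8], [0, 0.001, 0.001, 0.16, 0, 0, -0.8], [0, 0.001, 0.001, 0.166, 0, 0, -0.8], [0, 0.001, 0.001, 0.166, 0, 0, -0.8], [0, 0.001, 0.001, 0.166, 0, 0, -0.8]])

```text
clock: 13.25
position: [0.5359, 0.0966, 0.0177]
ee_rot: [0.952, 0.307, 0.001, 0.0]
ft_force: [-0.6, 0.5, -0.4]
grip_width: 0.002
```

Request:
servo_tool(motion=[[0, 0, 0.004, 0, 0, 0, 0], [0, 0, 0.008, 0, 0, 0, 0], [0, 0, 0.012, 0, 0, 0, 0], [0, 0, 0.015, 0, 0, 0, 0], [0, 0, 0.018, 0, 0, 0, 0], [0, 0, 0.021, 0, 0, 0, 0], [0, 0, 0.021, 0, 0, 0, 0]])

```text
clock: 14.12
position: [0.5472, 0.0795, 0.0163]
ee_rot: [0.952, 0.307, 0.0, -0.0]
ft_force: [-1.0, 2.0, 1.1]
grip_width: -0.005
```

```bash
cat > see.py <<'E'
from h import *
i=eyes.camera_info("wrist"); o=monitor.get_obs(); im,d=eyes.camera("wrist"); T=toolT(o)@np.array(i["tool_from_camera"])
P=wcloud(d,T); Z=P[...,2]; S=cv2.cvtColor(im,cv2.COLOR_BGR2HSV)[...,1]
print("wrist"); blobs(P,(Z>.0165)&(Z<.029)&(S<60)&(P[...,0]>.44)&(P[...,0]<.66),300)
im,d=eyes.camera("top"); P=cloud("top",d); Z=P[...,2]; S=cv2.cvtColor(im,cv2.COLOR_BGR2HSV)[...,1]
print("top"); blobs(P,(Z>.0155)&(Z<.032)&(S<60)&(P[...,0]>.44)&(P[...,0]<.66)&(P[...,1]<.16)&(P[...,1]>-.22),60)
cv2.imwrite("pics/t_last.png",im)
im,d=eyes.camera("scene"); P=cloud("scene",d); Z=P[...,2]; S=cv2.cvtColor(im,cv2.COLOR_BGR2HSV)[...,1]
print("scene"); blobs(P,(Z>.0155)&(Z<.029)&(S<60)&(P[...,0]>.44)&(P[...,0]<.66)&(P[...,1]<.16)&(P[...,1]>-.22),100)
cv2.imwrite("pics/s_last.png",im)
E
python3 see.py; python3 go.py
```

```text
wrist
px [115. 370.] n 12689 ctr [0.496  0.0237] size [0.1075 0.0425] ang 58.7 z [0.0185 0.0238 0.0254]
px [415. 351.] n 1627 ctr [0.5854 0.0881] size [0.0378 0.0081] ang 32.6 z [0.0174 0.0231 0.0249]
px [320. 423.] n 468 ctr [0.5741 0.0429] size [0.007  0.0186] ang 31.4 z [0.0241 0.025  0.026 ]
px [190. 426.] n 381 ctr [0.5304 0.0093] size [0.0207 0.0056] ang 72.5 z [0.0241 0.0249 0.0259]
top
scene
px [339. 274.] n 2715 ctr [0.5525 0.02  ] size [0.1719 0.1204] ang 34.4 z [0.0186 0.0218 0.0254]
clock 14.275 pos [0.5472 0.0795 0.0163] yaw 35.74 q7 [ 0.37  0.51 -0.72  1.83  0.4   0.95  0.1 ] F [-1.2  1.3  0.5]
```

```bash
cat > arc.py <<'E'
import sys; from h import *
# phi0 phi1 n a b : tool at pin+R(phi)(a,b), tool yaw phi+90
p0,p1,n,a,b,z=map(float,sys.argv[1:7]); o=monitor.get_obs(); T=toolT(o); y0=np.degrees(np.arctan2(T[1,0],T[0,0]))
R0=np.array([[np.cos(np.radians(y0)),np.sin(np.radians(y0)),0],[np.sin(np.radians(y0)),-np.cos(np.radians(y0)),0],[0,0,-1]])
print(o["position"],y0,o["ft_force"])
for p in np.linspace(p0,p1,int(n)):
    c,s=np.cos(np.radians(p)),np.sin(np.radians(p)); g=np.array([.6335+c*a-s*b,.0145+s*a+c*b,z])
    q=R0.T@(g-T[:3,3]); print([0]+[round(float(v),3) for v in q]+[0,0,round(-(p+90-y0),1)],end=", ")
E
python3 arc.py -57 -27 16 -0.0983 -0.033 0.0163
```

```text
[0.547164   0.0794676  0.01628813] 35.74476931858673 [-1.16318954  1.33537258  0.49843892]
[0, 0.004, 0.003, -0.0, 0, 0, np.float64(2.7)], [0, 0.0, 0.004, -0.0, 0, 0, np.float64(0.7)], [0, -0.003, 0.006, -0.0, 0, 0, np.float64(-1.3)], [0, -0.006, 0.007, -0.0, 0, 0, np.float64(-3.3)], [0, -0.01, 0.008, -0.0, 0, 0, np.float64(-5.3)], [0, -0.013, 0.01, -0.0, 0, 0, np.float64(-7.3)], [0, -0.016, 0.011, -0.0, 0, 0, np.float64(-9.3)], [0, -0.019, 0.013, -0.0, 0, 0, np.float64(-11.3)], [0, -0.023, 0.015, -0.0, 0, 0, np.float64(-13.3)], [0, -0.026, 0.017, -0.0, 0, 0, np.float64(-15.3)], [0, -0.029, 0.019, -0.0, 0, 0, np.float64(-17.3)], [0, -0.031, 0.021, -0.0, 0, 0, np.float64(-19.3)], [0, -0.034, 0.024, -0.0, 0, 0, np.float64(-21.3)], [0, -0.037, 0.026, -0.0, 0, 0, np.float64(-23.3)], [0, -0.04, 0.028, -0.0, 0, 0, np.float64(-25.3)], [0, -0.042, 0.031, -0.0, 0, 0, np.float64(-27.3)],
```

Request:
servo_tool(motion=[[0, 0.002, 0.002, 0, 0, 0, 1], [0, 0.003, 0.004, 0, 0, 0, 1], [0, 0.002, 0.006, 0, 0, 0, 0], [0, 0, 0.007, 0, 0, 0, -1], [0, -0.003, 0.008, 0, 0, 0, -2], [0, -0.006, 0.009, 0, 0, 0, -3.5], [0, -0.01, 0.01, 0, 0, 0, -5.5], [0, -0.013, 0.012, 0, 0, 0, -7.5], [0, -0.016, 0.013, 0, 0, 0, -9.5], [0, -0.016, 0.013, 0, 0, 0, -9.5]])

```text
clock: 15.52
position: [0.5415, 0.0591, 0.0162]
ee_rot: [0.923, 0.385, -0.0, 0.0]
ft_force: [-3.3, 2.4, 0.6]
grip_width: -0.0
```

```bash
python3 see.py; python3 arc.py -45 -15 16 -0.0973 -0.033 0.0163; python3 -c "
import cv2;im=cv2.imread('pics/s_last.png');cv2.imwrite('pics/s3.png',cv2.resize(im[200:380,180:440],None,fx=3,fy=3,interpolation=cv2.INTER_CUBIC))"
```

```text
wrist
px [416. 348.] n 2159 ctr [0.5764 0.0752] size [0.039 0.012] ang 40.4 z [0.0174 0.0235 0.0254]
px [115. 376.] n 10082 ctr [ 0.5034 -0.005 ] size [0.1052 0.0357] ang 67.8 z [0.0182 0.0238 0.0255]
px [321. 423.] n 468 ctr [0.5729 0.0268] size [0.0071 0.0181] ang 49.3 z [0.0241 0.025  0.0261]
px [190. 426.] n 379 ctr [ 0.5367 -0.0127] size [0.021  0.0054] ang 83.3 z [0.0242 0.025  0.026 ]
top
scene
px [331. 279.] n 2818 ctr [0.5623 0.0011] size [0.1734 0.1069] ang 48.2 z [0.0184 0.0217 0.0251]
[0.5415355  0.05915029 0.01616839] 45.19941264528959 [-4.00065578  2.65851241  1.54872124]
[0, 0.0, -0.001, -0.0, 0, 0, np.float64(0.2)], [0, -0.003, 0.001, -0.0, 0, 0, np.float64(-1.8)], [0, -0.006, 0.002, -0.0, 0, 0, np.float64(-3.8)], [0, -0.01, 0.003, -0.0, 0, 0, np.float64(-5.8)], [0, -0.013, 0.005, -0.0, 0, 0, np.float64(-7.8)], [0, -0.016, 0.006, -0.0, 0, 0, np.float64(-9.8)], [0, -0.019, 0.008, -0.0, 0, 0, np.float64(-11.8)], [0, -0.022, 0.01, -0.0, 0, 0, np.float64(-13.8)], [0, -0.025, 0.012, -0.0, 0, 0, np.float64(-15.8)], [0, -0.028, 0.014, -0.0, 0, 0, np.float64(-17.8)], [0, -0.031, 0.016, -0.0, 0, 0, np.float64(-19.8)], [0, -0.034, 0.019, -0.0, 0, 0, np.float64(-21.8)], [0, -0.036, 0.021, -0.0, 0, 0, np.float64(-23.8)], [0, -0.039, 0.023, -0.0, 0, 0, np.float64(-25.8)], [0, -0.041, 0.026, -0.0, 0, 0, np.float64(-27.8)], [0, -0.044, 0.029, -0.0, 0, 0, np.float64(-29.8)],
```

View pics/s3.png

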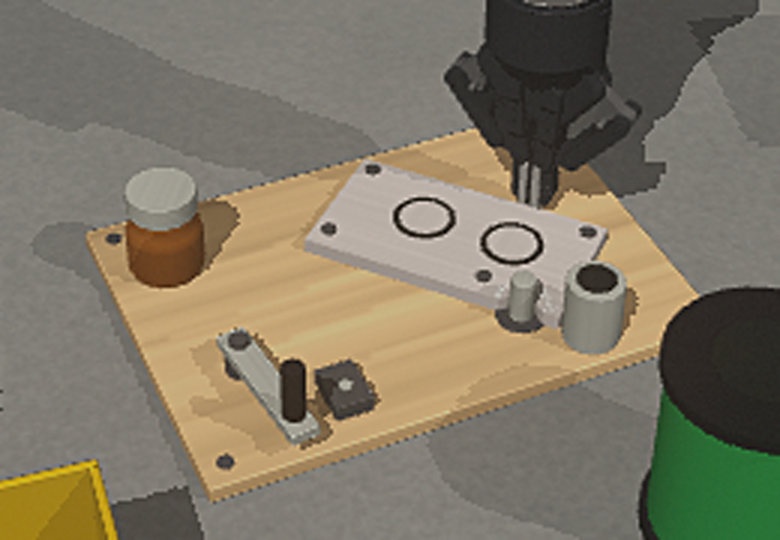

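Request:
servo_tool(motion=[[0, -0.003, 0.001, 0, 0, 0, -2], [0, -0.006, 0.002, 0, 0, 0, -4], [0, -0.01, 0.003, 0, 0, 0, -6], [0, -0.013, 0.005, 0, 0, 0, -8], [0, -0.016, 0.007, 0, 0, 0, -10], [0, -0.019, 0.009, 0, 0, 0, -12], [0, -0.022, 0.011, 0, 0, 0, -14], [0, -0.025, 0.013, 0, 0, 0, -16], [0, -0.028, 0.015, 0, 0, 0, -18], [0, -0.031, 0.017, 0, 0, 0, -20], [0, -0.034, 0.02, 0, 0, 0, -22], [0, -0.036, 0.022, 0, 0, 0, -24], [0, -0.039, 0.024, 0, 0, 0, -26], [0, -0.041, 0.027, 0, 0, 0, -28], [0, -0.044, 0.03, 0, 0, 0, -30], [0, -0.044, 0.03, 0, 0, 0, -30]])

```text
clock: 17.68
position: [0.5316, 0.0064, 0.0163]
ee_rot: [0.792, 0.611, -0.001, -0.0]
ft_force: [-5.4, 2.6, 3.6]
grip_width: 0.0
```

```bash
python3 see.py; python3 arc.py -15 9 13 -0.0963 -0.033 0.0163
```

```text
wrist
px [418. 348.] n 2231 ctr [0.5534 0.0381] size [0.0395 0.0125] ang 69.0 z [0.0175 0.0236 0.0254]
px [117. 375.] n 10124 ctr [ 0.5306 -0.0677] size [0.0358 0.104 ] ang 7.6 z [0.0182 0.0238 0.0256]
px [321. 423.] n 468 ctr [ 0.5747 -0.006 ] size [0.007  0.0176] ang 79.4 z [0.0243 0.0251 0.0261]
px [190. 426.] n 381 ctr [ 0.563  -0.0585] size [0.0052 0.0216] ang 23.8 z [0.0241 0.025  0.026 ]
top
px [367. 202.] n 145 ctr [ 0.5879 -0.105 ] size [0.0348 0.0441] ang 77.2 z [0.0195 0.0241 0.0303]
scene
px [317. 289.] n 3036 ctr [ 0.5788 -0.034 ] size [0.1706 0.1022] ang 76.3 z [0.0187 0.0217 0.0253]
[0.53156162 0.00643218 0.01624231] 75.28708739351484 [-5.41912805  2.00712375  3.57579718]
[0, 0.001, 0.0, -0.0, 0, 0, np.float64(0.3)], [0, -0.002, 0.001, -0.0, 0, 0, np.float64(-1.7)], [0, -0.005, 0.003, -0.0, 0, 0, np.float64(-3.7)], [0, -0.009, 0.004, -0.0, 0, 0, np.float64(-5.7)], [0, -0.012, 0.006, -0.0, 0, 0, np.float64(-7.7)], [0, -0.015, 0.007, -0.0, 0, 0, np.float64(-9.7)], [0, -0.018, 0.009, -0.0, 0, 0, np.float64(-11.7)], [0, -0.021, 0.011, -0.0, 0, 0, np.float64(-13.7)], [0, -0.024, 0.013, -0.0, 0, 0, np.float64(-15.7)], [0, -0.027, 0.015, -0.0, 0, 0, np.float64(-17.7)], [0, -0.03, 0.017, -0.0, 0, 0, np.float64(-19.7)], [0, -0.033, 0.019, -0.0, 0, 0, np.float64(-21.7)], [0, -0.035, 0.022, -0.0, 0, 0, np.float64(-23.7)],
```

Request:
servo_tool(motion=[[0, -0.003, 0.001, 0, 0, 0, -2], [0, -0.006, 0.003, 0, 0, 0, -4], [0, -0.009, 0.004, 0, 0, 0, -6], [0, -0.012, 0.006, 0, 0, 0, -8], [0, -0.015, 0.007, 0, 0, 0, -10], [0, -0.018, 0.009, 0, 0, 0, -12], [0, -0.021, 0.011, 0, 0, 0, -14], [0, -0.024, 0.013, 0, 0, 0, -16], [0, -0.027, 0.015, 0, 0, 0, -18], [0, -0.03, 0.016, 0, 0, 0, -20], [0, -0.03, 0.016, 0, 0, 0, -20]])

```text
clock: 19.2
position: [0.5395, -0.027, 0.0161]
ee_rot: [0.674, 0.739, -0.001, -0.0]
ft_force: [-4.5, -1.4, 1.3]
grip_width: 0.001
```

Request:
servo_tool(motion=[[0, 0, 0.001, 0, 0, 0, 0], [0, 0, 0.001, 0, 0, 0, 0]])

```text
clock: 19.45
position: [0.5396, -0.027, 0.016]
ee_rot: [0.674, 0.738, -0.002, -0.0]
ft_force: [-9.4, -0.8, 6.1]
grip_width: -0.0
```

```bash
python3 see.py; python3 go.py
```

```text
wrist
px [420. 350.] n 2105 ctr [0.5496 0.0111] size [0.0415 0.0118] ang 87.9 z [0.0174 0.0235 0.0254]
px [118. 372.] n 10969 ctr [ 0.5622 -0.0979] size [0.0388 0.1049] ang 28.0 z [0.0184 0.0239 0.0256]
px [321. 423.] n 467 ctr [ 0.584  -0.0232] size [0.0182 0.007 ] ang 0.9 z [0.0242 0.025  0.0261]
px [190. 426.] n 382 ctr [ 0.5909 -0.0774] size [0.0053 0.0211] ang 45.6 z [0.0242 0.0251 0.0262]
top
px [314. 202.] n 130 ctr [0.5992 0.0272] size [0.0663 0.0187] ang 8.1 z [0.0188 0.0245 0.0298]
scene
px [312. 297.] n 3178 ctr [ 0.5991 -0.0493] size [0.1055 0.1729] ang 8.0 z [0.0188 0.0218 0.0252]
clock 19.6 pos [ 0.5396 -0.027   0.016 ] yaw 95.18 q7 [ 0.72  0.56 -0.91  1.86  0.52  0.99  1.24] F [-10.4  -1.2   5.7]
```

Request:
servo_tool(motion=[[0, 0, 0.001, 0, 0, 0, 0], [0, 0, 0.001, 0, 0, 0, 0], [0, 0, 0.001, 0, 0, 0, 0]])

```text
clock: 19.98
position: [0.5396, -0.027, 0.0159]
ee_rot: [0.674, 0.738, -0.003, -0.001]
ft_force: [-14.3, -2.4, 10.7]
grip_width: -0.001
```

Request:
servo_tool(motion=[[0, 0, -0.006, 0, 0, 0, 0], [0, 0, -0.02, 0, 0, 0, 0], [0, 0, -0.03, -0.03, 0, 0, 0], [0, 0, -0.04, -0.08, 0, 0, 0], [0, 0, -0.08, -0.14, 0, 0, 0], [0, 0, -0.12, -0.18, 0, 0, 0], [0, 0, -0.12, -0.22, 0, 0, 0], [0, 0, -0.12, -0.22, 0, 0, 0], [0, 0, -0.12, -0.22, 0, 0, 0]])

```text
clock: 21.1
position: [0.4221, -0.0373, 0.2358]
ee_rot: [0.675, 0.738, -0.001, 0.001]
ft_force: [-0.2, 0.2, -0.9]
grip_width: -0.001
```

```bash
python3 see.py; python3 go.py; python3 -c "
import cv2;im=cv2.imread('pics/s_last.png');cv2.imwrite('pics/s4.png',cv2.resize(im[210:370,200:420],None,fx=3.5,fy=3.5,interpolation=cv2.INTER_CUBIC))"
```

```text
wrist
px [244. 344.] n 1635 ctr [ 0.5753 -0.1018] size [0.0348 0.0701] ang 6.4 z [0.0187 0.0241 0.0261]
px [371. 341.] n 310 ctr [0.5599 0.0237] size [0.0295 0.0153] ang 6.3 z [0.0187 0.0243 0.027 ]
top
px [360. 186.] n 392 ctr [ 0.6411 -0.0805] size [0.1073 0.0446] ang 82.7 z [0.019  0.0246 0.0309]
px [317. 202.] n 390 ctr [0.5909 0.0161] size [0.0413 0.0932] ang 89.0 z [0.0195 0.0247 0.0307]
scene
px [312. 297.] n 3138 ctr [ 0.6026 -0.0483] size [0.1031 0.1717] ang 6.2 z [0.0189 0.0217 0.0251]
clock 21.25 pos [ 0.4219 -0.0365  0.2351] yaw 95.26 q7 [ 1.24 -0.15 -1.13  1.9  -0.14  1.31  1.81] F [-0.2  1.   0.2]
```

View pics/s4.png

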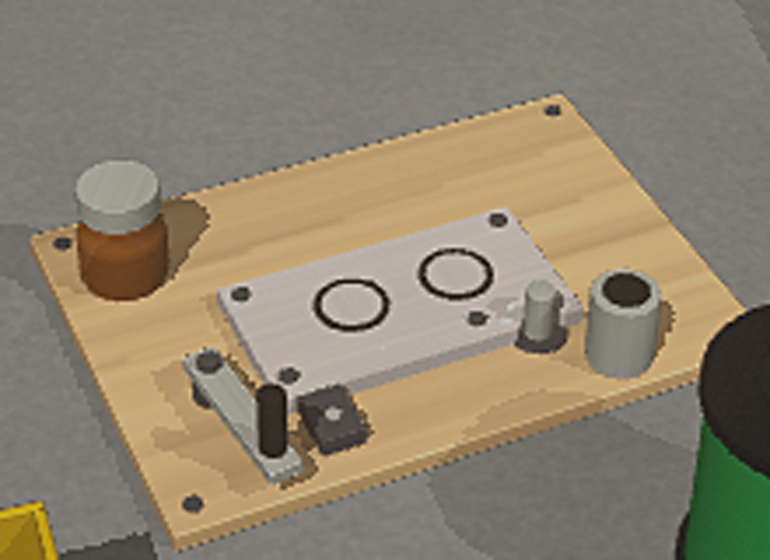

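```bash
python3 go.py 0.6973,-0.1734,0.22,20 0.6973,-0.1734,0.045,20
```

```text
clock 21.25 pos [ 0.4219 -0.0365  0.2351] yaw 95.26 q7 [ 1.24 -0.15 -1.13  1.9  -0.14  1.31  1.81] F [-0.2  1.   0.2]
0.6973,-0.1734,0.22,20 -> [-0.1616  0.2617  0.0144] rz 75.3
0.6973,-0.1734,0.045,20 -> [-0.1619  0.262   0.1894] rz 75.3
```

Request:
servo_tool(motion=[[0, -0.02, 0.03, 0, 0, 0, 9], [0, -0.04, 0.06, 0, 0, 0, 18], [0, -0.06, 0.1, 0, 0, 0, 27], [0, -0.08, 0.14, 0, 0, 0, 36], [0, -0.105, 0.18, 0, 0, 0, 45], [0, -0.13, 0.21, 0, 0, 0, 54], [0, -0.15, 0.24, 0, 0, 0, 63], [0, -0.162, 0.262, 0, 0, 0, 72], [0, -0.162, 0.262, 0.015, 0, 0, 75], [0, -0.162, 0.262, 0.015, 0, 0, 75], [0, -0.162, 0.262, 0.015, 0, 0, 75]])

```text
clock: 22.62
position: [0.698, -0.1737, 0.2205]
ee_rot: [0.984, 0.177, -0.001, -0.0]
ft_force: [0.4, 0.3, 0.4]
grip_width: -0.002
```

```bash
python3 go.py 0.6973,-0.1734,0.045,20
python3 - <<'E'
from h import *
i=eyes.camera_info("wrist"); o=monitor.get_obs(); im,d=eyes.camera("wrist"); T=toolT(o)@np.array(i["tool_from_camera"])
P=wcloud(d,T); Z=P[...,2]; S=cv2.cvtColor(im,cv2.COLOR_BGR2HSV)[...,1]
R=(P[...,0]>.5)&(P[...,0]<.75)&(P[...,1]>-.2)&(P[...,1]<.08)
blobs(P,R&(Z>.03)&(Z<.1),60); print(); blobs(P,R&(S<60)&(Z>.0165)&(Z<.029),100)
cv2.imwrite("pics/w5.png",im)
E
```

```text
clock 22.625 pos [ 0.698  -0.1737  0.2205] yaw 20.35 q7 [ 0.66  0.68 -0.84  1.14  0.49  1.51  0.27] F [0.4 0.3 0.4]
0.6973,-0.1734,0.045,20 -> [-0.0004 -0.0003  0.1755] rz 0.3
px [104. 149.] n 4647 ctr [ 0.5265 -0.1785] size [0.0456 0.0433] ang 1.5 z [0.0378 0.0753 0.0772]
px [287. 174.] n 2558 ctr [ 0.6598 -0.1522] size [0.0921 0.0182] ang 13.0 z [0.0337 0.0353 0.0734]

px [253.  68.] n 16211 ctr [ 0.6114 -0.0882] size [0.1262 0.1045] ang 20.3 z [0.0229 0.0242 0.0262]
```

View pics/w5.png

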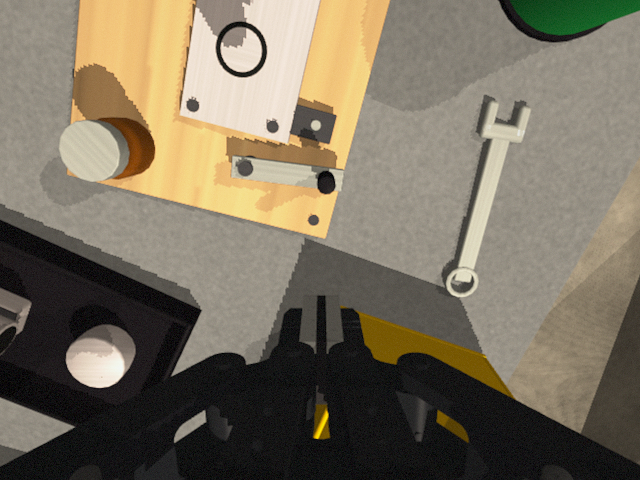

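Run:
```python
from h import *
P=cloud("top",np.load("top0.npy")); Z=P[...,2]
blobs(P,(Z>.03)&(P[...,0]>.66)&(P[...,1]<-.15)&(P[...,1]>-.5),60)
```

```text
px [477. 106.] n 5148 ctr [ 0.8288 -0.3794] size [0.1647 0.2411] ang 0.2 z [0.0365 0.0745 0.1048]
```

Request:
servo_tool(motion=[[0, 0, 0, 0.05, 0, 0, 0], [0, 0, 0, 0.1, 0, 0, 0], [0, 0, 0, 0.14, 0, 0, 0], [0, 0, 0, 0.165, 0, 0, 0], [0, 0, 0, 0.175, 0, 0, 0], [0, 0, 0, 0.175, 0, 0, 0], [0, 0, 0, 0.175, 0, 0, 0]])

```text
clock: 23.55
position: [0.6991, -0.1742, 0.0482]
ee_rot: [0.984, 0.176, 0.001, 0.0]
ft_force: [-0.2, -0.4, 0.1]
grip_width: -0.0
```

```bash
cat > arc2.py <<'E'
import sys; from h import *
p0,p1,n,a,b=map(float,sys.argv[1:6]); o=monitor.get_obs(); T=toolT(o); y0=np.degrees(np.arctan2(T[1,0],T[0,0]))
cy,sy=np.cos(np.radians(y0)),np.sin(np.radians(y0)); R0=np.array([[cy,sy,0],[sy,-cy,0],[0,0,-1]])
print(o["position"],y0,o["ft_force"])
for p in np.linspace(p0,p1,int(n)):
    c,s=np.cos(np.radians(p)),np.sin(np.radians(p)); g=np.array([.6265+c*a-s*b,-.1592+s*a+c*b,.045])
    q=R0.T@(g-T[:3,3]); print([0]+[round(float(v),3) for v in q]+[0,0,round(float(-(max(p,20)-y0)),1)],end=", ")
E
python3 arc2.py 13 98 18 0.066 -0.018
```

```text
[ 0.69911214 -0.17418371  0.04818572] 20.23268570924738 [-0.24754811 -0.4274423   0.08945225]
[0, 0.0, -0.013, 0.003, 0, 0, 0.2], [0, 0.002, -0.019, 0.003, 0, 0, 0.2], [0, 0.004, -0.024, 0.003, 0, 0, -2.8], [0, 0.005, -0.03, 0.003, 0, 0, -7.8], [0, 0.005, -0.036, 0.003, 0, 0, -12.8], [0, 0.005, -0.042, 0.003, 0, 0, -17.8], [0, 0.005, -0.048, 0.003, 0, 0, -22.8], [0, 0.004, -0.054, 0.003, 0, 0, -27.8], [0, 0.002, -0.06, 0.003, 0, 0, -32.8], [0, 0.0, -0.065, 0.003, 0, 0, -37.8], [0, -0.002, -0.071, 0.003, 0, 0, -42.8], [0, -0.005, -0.076, 0.003, 0, 0, -47.8], [0, -0.009, -0.081, 0.003, 0, 0, -52.8], [0, -0.013, -0.085, 0.003, 0, 0, -57.8], [0, -0.017, -0.09, 0.003, 0, 0, -62.8], [0, -0.021, -0.093, 0.003, 0, 0, -67.8], [0, -0.026, -0.097, 0.003, 0, 0, -72.8], [0, -0.031, -0.1, 0.003, 0, 0, -77.8],
```

Request:
servo_tool(motion=[[0, 0, -0.008, 0.002, 0, 0, 0], [0, 0.001, -0.014, 0.002, 0, 0, 0], [0, 0.003, -0.019, 0.002, 0, 0, 0], [0, 0.004, -0.024, 0.002, 0, 0, -3], [0, 0.005, -0.03, 0.002, 0, 0, -8], [0, 0.005, -0.036, 0.002, 0, 0, -13], [0, 0.005, -0.042, 0.002, 0, 0, -18], [0, 0.005, -0.048, 0.002, 0, 0, -23], [0, 0.004, -0.054, 0.002, 0, 0, -28], [0, 0.002, -0.06, 0.002, 0, 0, -33], [0, 0, -0.065, 0.002, 0, 0, -38], [0, -0.002, -0.071, 0.002, 0, 0, -43], [0, -0.005, -0.076, 0.002, 0, 0, -48], [0, -0.009, -0.081, 0.002, 0, 0, -53], [0, -0.013, -0.085, 0.002, 0, 0, -58], [0, -0.017, -0.09, 0.002, 0, 0, -63], [0, -0.021, -0.093, 0.002, 0, 0, -68], [0, -0.021, -0.093, 0.002, 0, 0, -68]])

```text
clock: 25.8
position: [0.6461, -0.0937, 0.0444]
ee_rot: [0.718, 0.696, 0.0, -0.0]
ft_force: [0.7, -0.5, 0.9]
grip_width: -0.002
```

```bash
python3 arc2.py 88 103 7 0.066 -0.018
python3 - <<'E'
from h import *
im,d=eyes.camera("scene"); P=cloud("scene",d); Z=P[...,2]
blobs(P,(Z>.028)&(Z<.08)&(P[...,0]>.57)&(P[...,0]<.73)&(P[...,1]>-.19)&(P[...,1]<-.03),60)
cv2.imwrite("pics/s5.png",cv2.resize(im[210:370,200:420],None,fx=3.5,fy=3.5,interpolation=cv2.INTER_CUBIC))
E
```

```text
[ 0.64610552 -0.09371211  0.04444021] 88.23413817881666 [ 0.71370525 -0.52314723  0.91366535]
[0, -0.0, 0.001, -0.001, 0, 0, 0.2], [0, 0.001, -0.002, -0.001, 0, 0, -2.3], [0, 0.001, -0.005, -0.001, 0, 0, -4.8], [0, 0.002, -0.008, -0.001, 0, 0, -7.3], [0, 0.002, -0.011, -0.001, 0, 0, -9.8], [0, 0.002, -0.014, -0.001, 0, 0, -12.3], [0, 0.002, -0.017, -0.001, 0, 0, -14.8], px [283. 309.] n 598 ctr [ 0.6313 -0.1231] size [0.0954 0.0386] ang 71.5 z [0.0294 0.0339 0.0778]
```

View pics/s5.png

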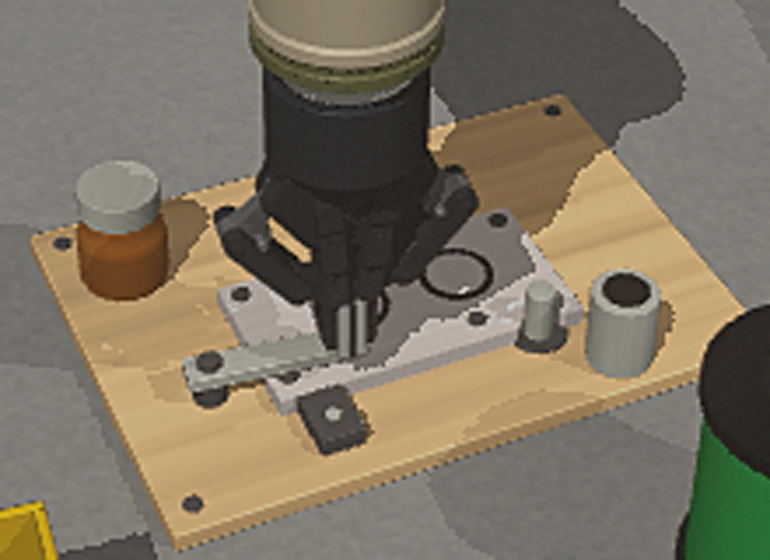

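Request:
servo_tool(motion=[[0, 0.001, -0.003, 0, 0, 0, -2], [0, 0.001, -0.005, 0, 0, 0, -4], [0, 0.001, -0.008, 0, 0, 0, -6], [0, 0.001, -0.009, 0, 0, 0, -7], [0, 0.001, -0.009, 0, 0, 0, -7]])

```text
clock: 26.48
position: [0.6371, -0.093, 0.0443]
ee_rot: [0.674, 0.739, -0.0, -0.0]
ft_force: [0.4, -0.5, 0.8]
grip_width: 0.0
```

Request:
servo_tool(motion=[[0, 0, -0.001, 0, 0, 0, 0], [0, 0, -0.002, 0, 0, 0, 0], [0, 0, -0.002, 0, 0, 0, 0]])

```text
clock: 26.85
position: [0.6358, -0.093, 0.0443]
ee_rot: [0.674, 0.739, 0.0, 0.0]
ft_force: [5.1, 0.8, -3.8]
grip_width: 0.001
```

Request:
servo_tool(motion=[[0, 0, 0.005, 0, 0, 0, 0], [0, 0, 0.02, 0, 0, 0, 0], [0, 0, 0.02, -0.05, 0, 0, 0], [0, 0, 0.02, -0.1, 0, 0, 0], [0, 0, 0.02, -0.16, 0, 0, 0], [0, 0, 0.02, -0.22, 0, 0, 0], [0, -0.04, 0.02, -0.25, 0, 0, 0], [0, -0.08, 0.02, -0.25, 0, 0, 0], [0, -0.08, 0.02, -0.25, 0, 0, 0], [0, -0.08, 0.02, -0.25, 0, 0, 0]])

```text
clock: 28.1
position: [0.6623, -0.1702, 0.294]
ee_rot: [0.674, 0.739, -0.0, -0.001]
ft_force: [-0.6, -0.3, 0.1]
grip_width: 0.0
```

Run:
```python
from h import *
i=eyes.camera_info("wrist"); o=monitor.get_obs(); im,d=eyes.camera("wrist"); T=toolT(o)@np.array(i["tool_from_camera"])
P=wcloud(d,T); Z=P[...,2]; S=cv2.cvtColor(im,cv2.COLOR_BGR2HSV)[...,1]
R=(P[...,0]>.45)&(P[...,0]<.75)&(P[...,1]>-.45)&(P[...,1]<.08)
print(o["position"],o["ft_force"]); blobs(P,R&(Z>.03)&(Z<.1),60); print("plate"); blobs(P,R&(S<60)&(Z>.0165)&(Z<.0275),100)
im2,d2=eyes.camera("scene"); P=cloud("scene",d2); Z=P[...,2]
print("scene"); blobs(P,(Z>.030)&(Z<.1)&(P[...,0]>.36)&(P[...,0]<.75)&(P[...,1]>-.46)&(P[...,1]<.1),60)
cv2.imwrite("pics/w6.png",np.hstack([cv2.resize(im,(400,300)),cv2.resize(im2,(400,300))]))
```

```text
[ 0.6622865  -0.17020165  0.29398391] [-0.55794675 -0.27167714  0.14716631]
px [150.  97.] n 1652 ctr [ 0.5507 -0.3741] size [0.1382 0.1306] ang 83.3 z [0.0312 0.0336 0.0354]
px [324.  46.] n 2753 ctr [ 0.5274 -0.1801] size [0.0449 0.045 ] ang 54.0 z [0.046  0.0758 0.0776]
px [104.  54.] n 3165 ctr [ 0.5478 -0.3833] size [0.0553 0.0548] ang 43.7 z [0.0338 0.0387 0.0422]
px [370. 163.] n 1741 ctr [ 0.6229 -0.126 ] size [0.0181 0.0922] ang 7.6 z [0.0338 0.0354 0.0737]
px [505. 188.] n 278 ctr [0.6342 0.0132] size [0.015  0.0151] ang 20.9 z [0.0324 0.0435 0.0457]
px [535. 221.] n 1496 ctr [0.663  0.0464] size [0.0352 0.0354] ang 49.7 z [0.0344 0.059  0.0614]
plate
px [133.  64.] n 265 ctr [ 0.55   -0.3667] size [0.0214 0.0542] ang 82.2 z [0.0179 0.0228 0.0272]
px [446. 144.] n 14639 ctr [ 0.6144 -0.048 ] size [0.122  0.1707] ang 6.2 z [0.0229 0.0244 0.0264]
px [514. 209.] n 134 ctr [0.6582 0.0362] size [0.0123 0.0331] ang 65.5 z [0.018  0.0234 0.0274]
scene
px [121. 263.] n 858 ctr [ 0.4255 -0.3772] size [0.0696 0.1019] ang 83.1 z [0.0323 0.0604 0.0818]
px [157. 251.] n 67 ctr [ 0.3956 -0.3003] size [0.0607 0.0334] ang 43.9 z [0.0301 0.0313 0.0345]
px [234. 272.] n 746 ctr [ 0.5282 -0.1788] size [0.0461 0.0475] ang 40.6 z [0.0336 0.0632 0.0758]
px [143. 319.] n 367 ctr [ 0.56   -0.3353] size [0.1172 0.2413] ang 45.7 z [0.0302 0.0315 0.0338]
px [ 77. 296.] n 93 ctr [ 0.4853 -0.4544] size [0.0053 0.104 ] ang 83.3 z [0.0301 0.0315 0.0342]
px [280. 305.] n 518 ctr [ 0.6233 -0.1246] size [0.0211 0.0921] ang 7.7 z [0.0308 0.0336 0.0708]
px [378. 299.] n 436 ctr [0.6633 0.0487] size [0.0352 0.0374] ang 55.4 z [0.0322 0.0544 0.0598]
px [354. 295.] n 79 ctr [0.6359 0.0152] size [0.0146 0.0164] ang 43.7 z [0.0318 0.0405 0.0433]
px [122. 312.] n 588 ctr [ 0.5486 -0.3819] size [0.0543 0.0546] ang 39.5 z [0.0313 0.0361 0.0405]
```

View pics/w6.png

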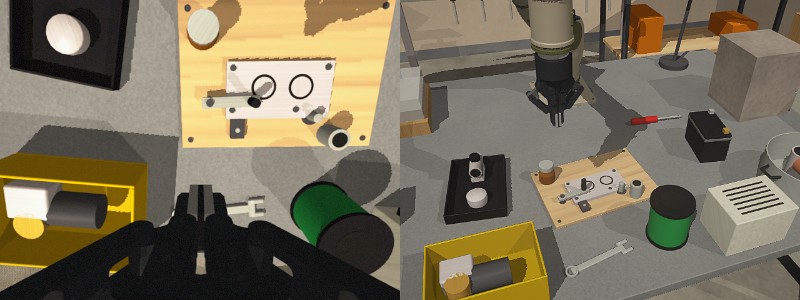

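Run:
```python
from h import *
i=eyes.camera_info("wrist"); o=monitor.get_obs(); im,d=eyes.camera("wrist"); T=toolT(o)@np.array(i["tool_from_camera"])
P=wcloud(d,T); Z=P[...,2]; S=cv2.cvtColor(im,cv2.COLOR_BGR2HSV)[...,1]
a=np.radians(5.95); q=P[...,:2]-[.6345,.0138]; bx=q[...,0]*np.cos(a)+q[...,1]*np.sin(a); by=-q[...,0]*np.sin(a)+q[...,1]*np.cos(a)
m=(S<60)&(Z>.0165)&(Z<.0275)&(bx>-.11)&(bx<.04)
for lo,hi in [(-.14,-.13),(-.112,-.08),(-.08,-.05),(-.05,-.02),(.015,.022)]:
    k=m&(by>lo)&(by<hi); print(lo,np.round(np.percentile(bx[k]*1000,[.5,99.5]),1))
k=m&(bx<-.02)&(bx>-.08); print("ends",np.round(np.percentile(by[k]*1000,[.3,99.7]),1))
```

```text
-0.14 [-86.7  34.4]
-0.112 [-87.2   2.1]
-0.08 [-86.9   1.5]
-0.05 [-86.6   1.7]
0.015 [-87.   23.1]
ends [-379.4   24.6]
```

Plate edges lie at board x −87 and about +2 (expected −87.3 and +2.7), and the notch-side end is at y +24.6 (expected +25). Handing in.

```bash
python3 -c "
from workcell import ticket; print(ticket.hand_in())"
```

```text
the job is handed in; nothing more can be done
None
```

The job is done and handed in at about 28 s of the 70 s allowed. No verdict came back.

- **Carburettor:** I lifted it off the board and set it upright in the free half of the tray. I lowered it to contact before opening the fingers. The scene camera afterwards put its top at 82 mm, where 81 mm is right for standing upright on the tray floor.
- **Plate:** I pushed it onto the pin and swung it round against the stop. The last push reached about 14 N without the plate moving further. A final wrist-camera check put its long edges at board x −87 mm and about +2 mm (expected −87.3 and +2.7) and its notch end at y +24.6 mm (expected +25). Its heading matched the board's to within about 0.3°.
- **Latch:** I pushed it to its end stop and it measured about 1.60 rad.
- **Other objects:** The slide, jar and cap measured within about 2 to 3 mm of where they started, which is about the measuring error. I did not re-measure the battery and screwdriver, but they look unmoved in the last scene picture.

**Checks that failed or disagreed:**
- The wrist camera's heights read about 2 mm too high throughout.
- The height-based plate outline in the last wrist picture merged with the stop block, so I relied on the edge positions instead.
- In that same check, the plate's far end could not be read because the tray was caught in the measured area.

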